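Set a tripod leg to its length mark and close the cam lever

ROBOT

A 7-joint arm with a two-finger parallel gripper is mounted at the origin on a cart in front of the work surface, level with it; the furniture and walls round the work are solid. World frame = base frame: x ahead of the robot, y to its left, z up, the work surface at z = 0. Lengths are in m, angles in rad, forces in N, time in s.
With the tool pointing down it reaches from about 0.4 to 0.875 m from the base axis. Payload 19.3 kg.
Tool frame: the origin (TCP) lies between the finger pads; the fingertips stand 11 mm ahead of it and the grasp point (between the pads) lies 8 mm behind it; z points along the fingers, y is the line along which they close (so a half turn about z gives the same grasp; the last joint's range is limited). The gripper opens to 85 mm and grips with 20 to 120 N. Pads are 22 mm wide; open, the fingers measure 114 mm over their backs; the gripper's body (76 mm by 85 mm) begins 54 mm behind the grasp point. The pads swing forward as they close: fully open they stand 13 mm farther back than shut.
Start: joints at [-1.183, 0.521, -0.036, 1.599, 0.021, 1.021, -0.113], TCP at [0.276, 0.561, 0.242] pointing down, gripper open.
Joint ranges: [-2.91, 2.91], [-0.3, 2.13], [-1.5, 1.42], [0.17, 2.43], [-1.26, 4.41], [0.16, 1.93], [-2.52, 2.52]. Speed limits (rad/s): [1.89, 1.89, 2.39, 2.39, 3.01, 3.01, 3.01].

INTERFACE

Orientations are given as a rotation vector (axis times angle).
In Python, from workcell import ctrl gives the robot as it stands. The module is installed in compiled form; this text tells all that it offers.
- The arm moves only by the shell command python3 -m creep 'ROWS' [FORCE]. ROWS is JSON, a list of rows, each a list of 7 numbers: the turn, a rotation vector about the tool's x, y, z in degrees, then the shift along the tool's x, y, z in cm, then the opening, from 0 (shut) to 1 (fully open). A call has 1 to 20 rows; each row shifts and turns the commanded pose from where the row before left it, along the tool's axes as they then stand; what a row does not reach is not made up. A row lasts 1/8 s, in which the tool goes at most 62.5 mm and 10.7 degrees, less where a joint would pass 70% of its speed; a pose out of reach is approached as far as the arm can. A call is refused whole if a number of a shift passes 6.25 or a number of a turn 10.7, either way. A call with a gripper value outside its range is refused whole. The fingers move at their own pace and stop on an object; FORCE is the grip in N (left out, the last holds). Time passes only in rows, so rows that do not move let the fingers close. It gives the time, the measured TCP pose, the force, the opening and the grip force at its end, in the units of the state.
- ctrl.read_state(): the state, without advancing time (a new reading comes with each control period).
- ctrl.camera(name): name is "scene" or "top" or "wrist"; returns a dict with "color" (420x560x3 uint8, red, green, blue), "fovy" (degrees; the focal length in pixels is half the picture's height over the tangent of half this angle, whatever the lens; pixels are square), "cx", "cy" (the principal point, pixels), "view" (4x4, takes a point from world to camera coordinates). Camera axes: x right, y down, z forward; pixel columns grow to the right and rows downward; lengths in m; the calibration is good to about 2 mm. A picture is of the moment at which its call begins. There is no depth.
- ctrl.sign_off(): hands the job in; it is judged then, once.
The state is a dict: "time_s": time; "joints": joint angles; "qd": joint speeds; "tau": joint torques, N m; "ee_pos": TCP position; "tool_rot": TCP orientation; "contact_force": force on the tool from outside, world axes, zero at the start; "wrist_torque": the same for the moment, N m; "width": opening from 0.0 (shut) to 1.0 (fully open); "finger_force": force on a finger pad.
Only numpy, scipy, OpenCV 4.12 (cv2) and the standard library are available. Lean on these libraries where they do the work, as an engineer would, in place of code of your own. Each camera call takes 0.05 s, during which the arm holds its last target. There are 200 camera calls.

TASK

A work-light tripod leg lies in a cradle on the bench. Pull the sliding leg out against its spring until its pointer stands at the length mark, with the cam lever still open, and hold it there for a moment; then, without letting the leg slide off the mark, squeeze the cam lever fully closed. Finish while still holding the leg at the mark with the lever pressed shut, and leave the tools and the jar around it where they are.

Things in the scene. Friction and masses are not known exactly. Their poses are not given: they have to be found in the camera images.
- cradle: Fixed trestle: plywood board 300 x 150 mm, top face 80 mm above the bench, with a wooden saddle (top 142 mm above the bench, 22 mm long, 50 mm wide) 128 mm either side of its middle, holding the fixed upper tube (20 mm thick, axis 131 mm above the bench). Origin: bench level under the board's middle. x runs along the tube the way the leg pulls out, y to the lever's side, z up.
- leg: Sliding leg: black lock head riding on the upper tube, above a 16 mm tube with a rubber foot (end 210 mm out in +x). Axes as the cradle's; origin in the middle of the head on the upper tube's axis. Head 70 (x) x 26 (y) x 40 (z) mm, top 151 mm above the bench. The -y side is the thumb face; lug and lever: see thumb_face, lever_tip. Starts fully in, origin 50 mm before the cradle's middle.
- thumb_face (a point): Middle of the head's flat, ribbed thumb face (leg frame 0, -13, 0 mm). A pull lug 44 mm tall stands out of this face at leg x = +14 to +24 mm, reaching to y = -41 mm: a finger standing beside the thumb face, with x below +14 mm, pushes the lug in +x and so draws the leg out.
- pointer (a point): Tip of the leg's flat steel pointer, 95 mm above the bench (leg frame +52, +38, -36 mm). The leg pulls out by at most 105 mm. A spring always draws it back in (-x), 5 N at the start to 7 N fully out, also once the lever is closed: it keeps its length only while it is held.
- mark: The length mark: a steel wedge 12 mm wide, 22 mm long, 6 mm thick, clipped on the board's +y edge, its point facing the leg's pointer. Origin at its point, 80 mm above the bench; axes as the cradle's. The leg is at the mark when pointer and wedge have the same x along the cradle. It lies 40 to 90 mm of leg travel out.
- cam_lever (a joint): Angle of the steel cam lever on the head's +y side, rad: 0 fully closed (flat along the head), 0.45 to 0.6 at the start (open), at most 0.65. It stays where it is put; drag 0.12 N m (about 4 N at its middle). Keep it above 0.3 while the pointer is more than 8 mm from the mark.
- lever_tip (a point): Tip of the cam lever: 67 mm long, 7 mm thick, 26 mm tall, at the head's height. Upright pivot at leg frame x +33, y +19.5 mm; the lever points to -x and its tip swings out to +y when open. Closed, its outer face is at y = +25 mm (38 mm from the thumb face). At 0.6 rad the outer face is at y = 48 mm at x = 0, and the tip reaches y = 62 mm at x = -20 mm.
- screw_jar: Bystander: glass jar with metal lid, 66 mm across, 86 mm tall, loose; origin under its centre.
- tape_measure: Bystander: tape measure, 66 x 84 x 36 mm, loose; origin under its centre.
- pliers: Bystander: combination pliers lying flat, 60 x 176 x 12 mm, loose; origin under their centre.

How it is judged:
By the outcome, as a careful person would: the job done as asked, in the order asked, and still so for the second after the job is handed in, while the arm keeps its last pose, push and grip.
It also fails if it takes over 35 s, if anything falls off the work surface, if the arm or the gripper's body presses on something with over 40 N, if the wrist force passes 120 N, or if a joint passes its speed limit or range.

## Working session

There is one attempt and no reset: what is moved stays moved. The work goes in short steps, Python scripts to look and compute and a shell command to move; the robot and the scene stay as the last step left them, time stands still between calls to the robot, and variables do not carry over. Pictures are saved under pics/ and viewed, at most 10 in all, crops included, and the job is handed in when it is done.

```bash
mkdir -p pics; cat > h.py <<'E'
import numpy as np, cv2
from scipy.spatial.transform import Rotation as R
from workcell import ctrl
def K(c):
    f=c["color"].shape[0]/2/np.tan(np.radians(c["fovy"])/2); return f,c["cx"],c["cy"]
def ray(c,u,v,z):
    f,cx,cy=K(c);V=np.array(c["view"]);r=V[:3,:3];t=V[:3,3]
    d=r.T@np.array([(u-cx)/f,(v-cy)/f,1]);o=-r.T@t
    return o+d*(z-o[2])/d[2]
def proj(c,p):
    f,cx,cy=K(c);V=np.array(c["view"]);q=V[:3,:3]@np.array(p)+V[:3,3]
    return np.array([cx+f*q[0]/q[2],cy+f*q[1]/q[2]])
E
python3 - <<'E'
from h import *
import pickle
for n in("top","scene"):
    c=ctrl.camera(n);pickle.dump(c,open(n+".pkl","wb"))
    cv2.imwrite(f"pics/{n}.png",cv2.resize(c["color"][:,:,::-1],None,fx=1.42,fy=1.42,interpolation=2))
    print(n,c["fovy"],c["cx"],c["cy"],np.round(np.array(c["view"]),3).tolist())
s=ctrl.read_state();print(s["time_s"],s["ee_pos"],s["tool_rot"],s["contact_force"])
print(R.from_rotvec(s["tool_rot"]).as_matrix().round(3))
E
```

```text
top 56.36191008764491 276.3918111928826 207.63141076416213 [[-0.02, -1.0, -0.008, -0.014], [-0.982, 0.021, -0.189, 0.463], [0.189, 0.004, -0.982, 1.017], [0.0, 0.0, 0.0, 1.0]]
scene 43.840083563353225 281.33480382982304 218.42340363104586 [[0.775, -0.631, 0.021, -0.362], [-0.416, -0.535, -0.735, 0.269], [0.476, 0.561, -0.677, 1.271], [0.0, 0.0, 0.0, 1.0]]
0.1 [0.27615234 0.56038509 0.24181405] [-7.12808492e-01 -3.05951712e+00  1.48299224e-03] [ 0.34585577 -0.76680805  0.54835469]
[[-0.897  0.442 -0.   ]
 [ 0.442  0.897 -0.001]
 [-0.    -0.001 -1.   ]]
```

View pics/top.png

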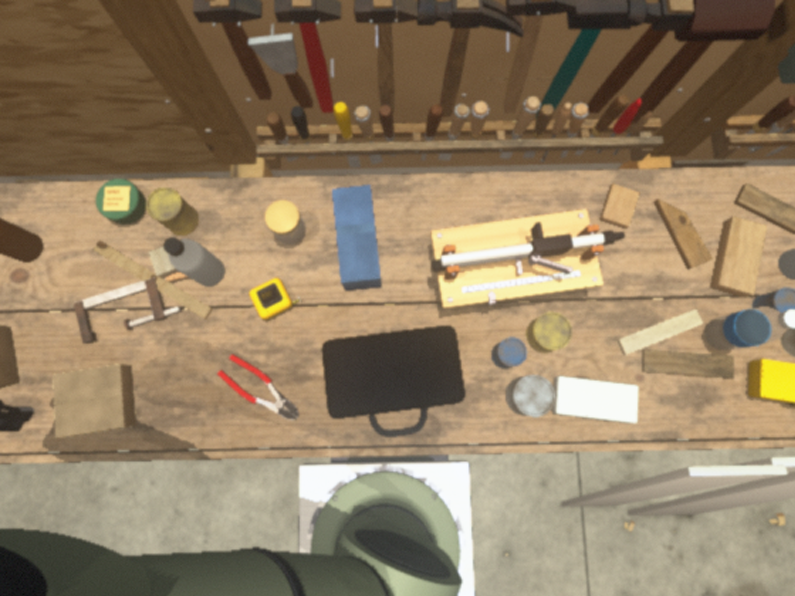

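View pics/scene.png

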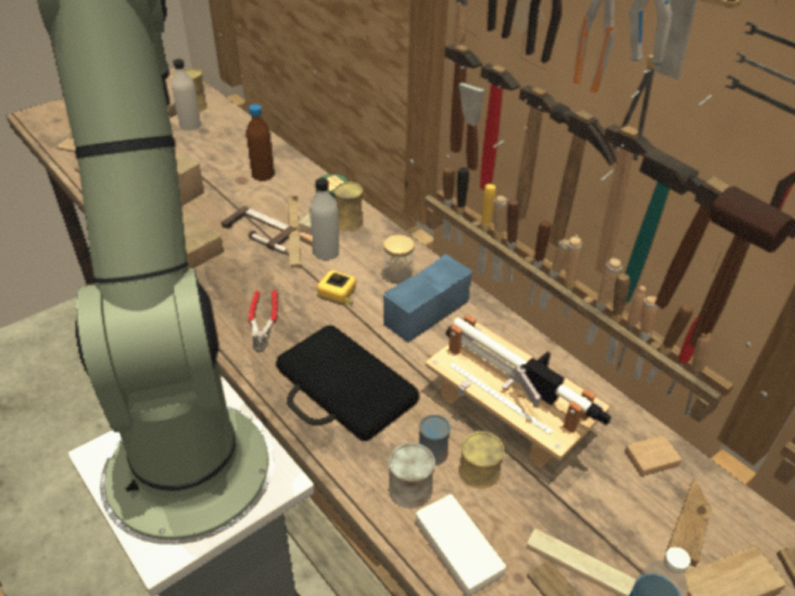

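The top view shows the cradle at about (517,258). The foot points left, so cradle +x is to the left. The lever at (550,265) is on the robot's side, the lug is at (537,230), and the mark is at (492,298). I'll enlarge the cradle to measure it.

```bash
python3 - <<'E'
import pickle,cv2
c=pickle.load(open("top.pkl","rb"))
cv2.imwrite("pics/t2.png",cv2.resize(c["color"][140:225,298:434,::-1],None,fx=5.8,fy=5.8,interpolation=cv2.INTER_CUBIC))
c=pickle.load(open("scene.pkl","rb"))
cv2.imwrite("pics/s2.png",cv2.resize(c["color"][220:330,295:435,::-1],None,fx=5.4,fy=5.4,interpolation=cv2.INTER_CUBIC))
E
```

```text
(no output)
```

View pics/t2.png

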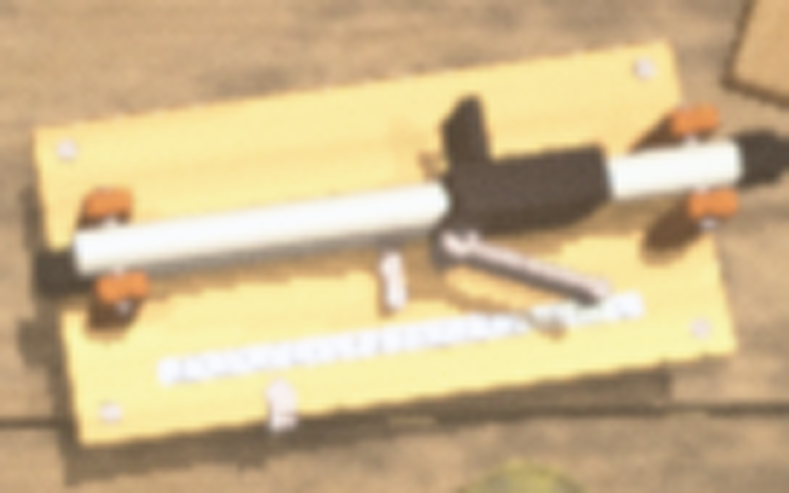

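View pics/s2.png

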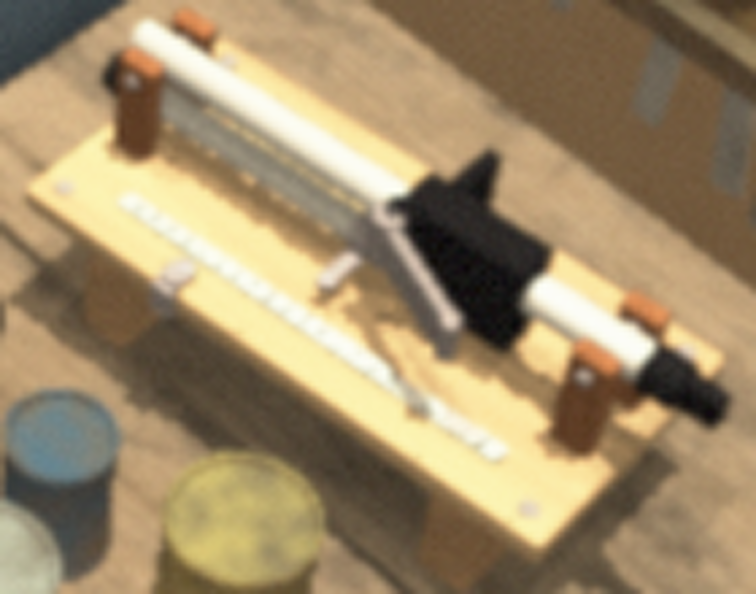

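The enlarged top view gives board corners at (36,130), (668,42), (735,350) and (80,443), the pointer tip at (396,305) and the wedge point near (280,384). The scene crop gives corners at (28,188), (540,548) and (722,355).

```bash
cat > fit.py <<'E'
from h import *
import pickle
from scipy.optimize import least_squares
T=pickle.load(open("top.pkl","rb"));S=pickle.load(open("scene.pkl","rb"))
t=lambda U,V:(298+(U+.5)/5.8-.5,140+(V+.5)/5.8-.5)
s=lambda U,V:(295+(U+.5)/5.4-.5,220+(V+.5)/5.4-.5)
B=.08
obs=[(T,t(36,130),(.15,-.075,B)),(T,t(668,42),(-.15,-.075,B)),(T,t(735,350),(-.15,.075,B)),(T,t(80,443),(.15,.075,B)),
(S,s(28,188),(.15,.075,B)),(S,s(540,548),(-.15,.075,B)),(S,s(722,355),(-.15,-.075,B))]
def W(p,q):
    c,n=np.cos(p[2]),np.sin(p[2]);return np.array([p[0]+c*q[0]-n*q[1],p[1]+n*q[0]+c*q[1],q[2]])
def Ci(p,w):
    c,n=np.cos(p[2]),np.sin(p[2]);d=np.array(w[:2])-p[:2];return np.array([c*d[0]+n*d[1],-n*d[0]+c*d[1]])
f=lambda p,o=obs:np.concatenate([proj(c,W(p,q))-uv for c,uv,q in o])
p=least_squares(f,[.63,-.2,1.6],loss="soft_l1").x
E
python3 - <<'E'
from fit import *
print(p,f(p).round(1).reshape(-1,2).tolist())
pt=least_squares(lambda x:f(x,obs[:4]),p).x;ps=least_squares(lambda x:f(x,obs[4:]),p).x;print("top",pt,"scene",ps)
for n,uv,z in(("pointer",t(396,305),.095),("mark",t(280,384),.083),("markedge",t(285,430),.083)):print(n,Ci(pt,ray(T,*uv,z)))
for n,uv,z in(("pointer",s(322,290),.095),("mark",s(190,265),.083)):print("S",n,Ci(ps,ray(S,*uv,z)))
for n,uv,z in(("lug end",t(467,100),.153),("levertip",t(602,292),.144)):print(n,Ci(pt,ray(T,*uv,z))-[-.05,0])
a=p[2];ty=np.array([-np.sin(a),np.cos(a)]);s0=ctrl.read_state();M=R.from_rotvec(s0["tool_rot"]).as_matrix()
print("cradle x",np.cos(a),np.sin(a),"y",ty)
for sg in(1,-1):
    Y=np.r_[sg*ty,0];Z=np.array([0,0,-1]);D=np.c_[np.cross(Y,Z),Y,Z];print(sg,np.degrees(R.from_matrix(M.T@D).as_rotvec()).round(1))
print("target",W(p,(-.053,.023,.123)))
E
```

```text
[ 0.52310843 -0.25491218  1.69056394] [[-1.1, -0.3], [0.4, -0.4], [0.6, 0.6], [0.1, 0.5], [-0.8, -0.5], [-0.0, -0.3], [1.3, 0.1]]
top [ 0.52345143 -0.25498826  1.68987641] scene [ 0.52226016 -0.2549429   1.69259915]
pointer [0.00234081 0.03445052]
mark [0.05733467 0.06056089]
markedge [0.05872933 0.08153758]
S pointer [-0.00033433  0.03679536]
S mark [0.05869392 0.05891246]
lug end [ 0.02087863 -0.03825169]
levertip [-0.02254308  0.05091637]
cradle x -0.11948148822488618 0.9928364286082407 y [-0.99283643 -0.11948149]
1 [-0.000e+00 -1.000e-01 -1.231e+02]
-1 [-0.   0.  56.9]
target [ 0.50660571 -0.31028059  0.123     ]
```

Two cameras agree: the mark is at cradle x ≈ 58 mm and the pointer at ≈ 1–2 mm, so about 56 mm of travel. After a turn of +57° about tool z, tool x lies along cradle +x and tool y along cradle −y.

```bash
python3 -m creep '[[0,0,9.5,0,0,-1,1],[0,0,9.5,0,0,-1,1],[0,0,9.5,0,0,-1,1],[0,0,9.5,0,0,-1,1],[0,0,9.5,0,0,-1,1],[0,0,9.4,0,0,-1,1],[0,0,0,-2,3,0,1],[0,0,0,-4,3,0,1],[0,0,0,-4.5,3,0,1],[0,0,0,-4.5,3.4,0,1],[0,0,0,-4.5,0,0,1],[0,0,0,-4.5,0,0,1],[0,0,0,-4.5,0,0,1],[0,0,0,-4.5,0,0,1],[0,0,0,-4.5,0,0,1]]'
python3 -m creep '[[0,0,0,-5,0,0,1],[0,0,0,-5,0,0,1],[0,0,0,-5,0,0,1],[0,0,0,-5,0,0,1],[0,0,0,-5,0,0,1],[0,0,0,-5,0,0,1],[0,0,0,-5,0,0,1],[0,0,0,-5,0,0,1],[0,0,0,-5,0,0,1],[0,0,0,-5,0,0,1],[0,0,0,-1.5,0,0,1],[0,0,0,0,0,0,1]]'
cat > go.py <<'E'
from fit import *
import sys
s0=ctrl.read_state();M=R.from_rotvec(s0["tool_rot"]).as_matrix();e=np.array(s0["ee_pos"])
a=p[2];Y=np.array([np.sin(a),-np.cos(a),0]);Z=np.array([0,0,-1]);D=np.c_[np.cross(Y,Z),Y,Z]
print("t",s0["time_s"],"cradle",Ci(p,e).round(4),"z",e[2].round(4),"turn",np.degrees(R.from_matrix(M.T@D).as_rotvec()).round(2),"F",(D.T@np.array(s0["contact_force"])).round(1),"w",s0["width"],s0["finger_force"])
E
python3 go.py
```

```text
time_s: 1.98
ee_pos: [0.4441, 0.2016, 0.3022]
tool_rot: [-2.084, -2.351, 0.0]
contact_force: [0.9, 0.1, -0.3]
width: 1.0
finger_force: 0.0
time_s: 3.48
ee_pos: [0.5054, -0.3086, 0.3018]
tool_rot: [-2.086, -2.348, 0.001]
contact_force: [-0.5, 1.0, -0.7]
width: 1.002
finger_force: 0.0
t 3.475 cradle [-0.0512  0.024 ] z 0.3018 turn [-0.05 -0.01 -0.07] F [ 1.  -0.4  0.7] w 1.001536480879436 0.0
```

```bash
python3 -m creep '[[0,0,0,-0.2,0.1,3,1],[0,0,0,0,0,3,1],[0,0,0,0,0,3,1],[0,0,0,0,0,0,1]]' >/dev/null; python3 go.py; python3 - <<'E'
from fit import *
c=ctrl.camera("wrist");im=c["color"][:,:,::-1].copy()
pickle.dump(c,open("w1.pkl","wb"))
for q in((-.05,-.013,.151),(-.036,-.041,.153),(-.026,-.041,.153),(-.08,-.013,.151),(.002,.038,.095),(.058,.06,.083)):
    u=proj(c,W(p,q));print(q,u.round(0));cv2.circle(im,tuple(int(round(v)) for v in u),3,(0,0,255),1)
cv2.imwrite("pics/w1.png",cv2.resize(im,None,fx=1.42,fy=1.42,interpolation=2))
E
```

```text
t 3.975 cradle [-0.0507  0.0227] z 0.211 turn [-0.15 -0.13  0.1 ] F [-0.8 -0.6 -1. ] w 1.0019201481409852 0.0
(-0.05, -0.013, 0.151) [341. 236.]
(-0.036, -0.041, 0.153) [391. 214.]
(-0.026, -0.041, 0.153) [392. 197.]
(-0.08, -0.013, 0.151) [338. 282.]
(0.002, 0.038, 0.095) [259. 140.]
(0.058, 0.06, 0.083) [228.  58.]
```

View pics/w1.png

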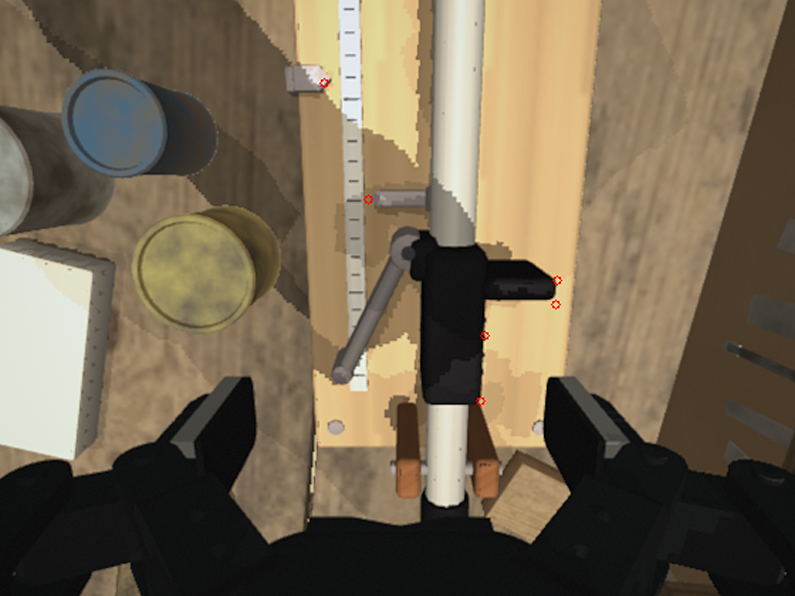

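The wrist view shows the head, lug (about 280–298 rows), lever tip (343,376), pointer tip (370,198) and wedge point (327,80) all close to the projections. Both finger lanes are clear, so I'll descend and then pull.

```bash
python3 -m creep '[[0,0,0,-0.2,0,2,1],[0,0,0,0,0,2.5,1],[0,0,0,0,0,2.5,1],[0,0,0,0,0,1.8,1],[0,0,0,0,0,0,1],[0,0,0,0,0,0,1]]' >/dev/null; python3 go.py
python3 -m creep '[[0,0,0,0.3,0,0,1],[0,0,0,0.3,0,0,1],[0,0,0,0.5,0,0,1],[0,0,0,0.5,0,0,1],[0,0,0,0,0,0,1]]' >/dev/null; python3 go.py
```

```text
t 4.775 cradle [-0.0551  0.0221] z 0.1254 turn [0.06 0.04 0.01] F [ 0.4 -0.2  0.4] w 1.0020775530099066 0.0
t 5.4 cradle [-0.039   0.0224] z 0.1247 turn [ 0.04  0.05 -0.  ] F [-4.6 -0.5 -2. ] w 0.9978231434255158 2.176683470606804
```

```bash
python3 -m creep '[[0,0,0,0.6,0,0,1],[0,0,0,0.8,0,0,1],[0,0,0,0.8,0,0,1],[0,0,0,0.8,0,0,1],[0,0,0,0.6,0,0,1],[0,0,0,0.4,0,0,1],[0,0,0,0,0,0,1]]' >/dev/null; python3 go.py; python3 - <<'E'
from fit import *
c=ctrl.camera("wrist");im=c["color"][:,:,::-1].copy();pickle.dump(c,open("w2.pkl","wb"))
t=ctrl.camera("top");pickle.dump(t,open("t2.pkl","wb"))
A=cv2.resize(im[20:220,170:370],None,fx=3,fy=3,interpolation=2)
u=proj(t,W(p,(.055,.05,.085))).astype(int);print(u)
x,y=u[0]-12,u[1]-37;print(x,y)
B=cv2.resize(t["color"][y:y+75,x:x+25,::-1],None,fx=8,fy=8,interpolation=2)
cv2.imwrite("pics/w2.png",np.hstack([A,B]))
E
```

```text
t 6.275 cradle [0.0008 0.0225] z 0.1246 turn [ 0.03  0.05 -0.02] F [-4.8 -0.3 -2.5] w 1.0020964752313142 2.574121356010437
[346 201]
334 164
```

View pics/w2.png

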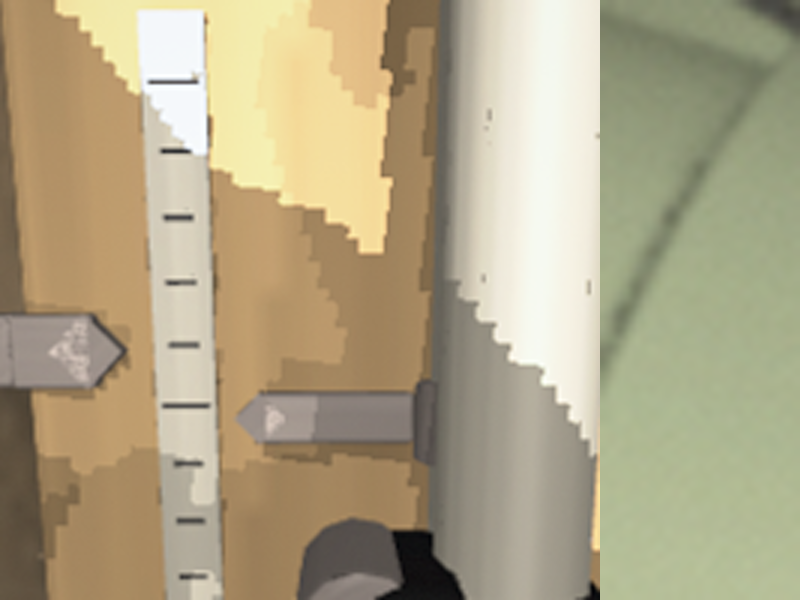

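The wrist crop shows the pointer tip at (238,417) and the wedge point at (127,351), with the lever still open. The top view is blocked by the arm.

```bash
cat > m.py <<'E'
from fit import *
def meas(f,P,Mk,o=(170,20),k=3):
    c=pickle.load(open(f,"rb"));g=lambda U:[o[i]+(U[i]+.5)/k-.5 for i in(0,1)]
    V=np.array(c["view"]);print("cam cradle",Ci(p,-V[:3,:3].T@V[:3,3]))
    for zp in(.095,.097):print("ptr",zp,Ci(p,ray(c,*g(P),zp)).round(4))
    for zm in(.080,.083,.086):print("mark",zm,Ci(p,ray(c,*g(Mk),zm)).round(4))
E
python3 -c "
from m import *
meas('w2.pkl',(238,417),(127,351))"
```

```text
cam cradle [0.06898844 0.02211659]
ptr 0.095 [0.0503 0.0369]
ptr 0.097 [0.0505 0.0368]
mark 0.08 [0.0596 0.0567]
mark 0.083 [0.0598 0.0561]
mark 0.086 [0.0599 0.0555]
```

```bash
python3 -m creep '[[0,0,0,0.4,0,0,1],[0,0,0,0.34,0,0,1],[0,0,0,0.2,0,0,1],[0,0,0,0,0,0,1],[0,0,0,0,0,0,1]]' >/dev/null; python3 go.py; python3 - <<'E'
from fit import *
c=ctrl.camera("wrist");im=c["color"][:,:,::-1].copy();pickle.dump(c,open("w3.pkl","wb"))
cv2.imwrite("pics/w3.png",cv2.resize(im[60:200,170:330],None,fx=4,fy=4,interpolation=2))
E
```

```text
t 7.0 cradle [0.0099 0.0225] z 0.1247 turn [ 0.04  0.06 -0.03] F [-5.6 -0.7 -2.5] w 1.0030253732025207 2.6657216995954514
```

View pics/w3.png

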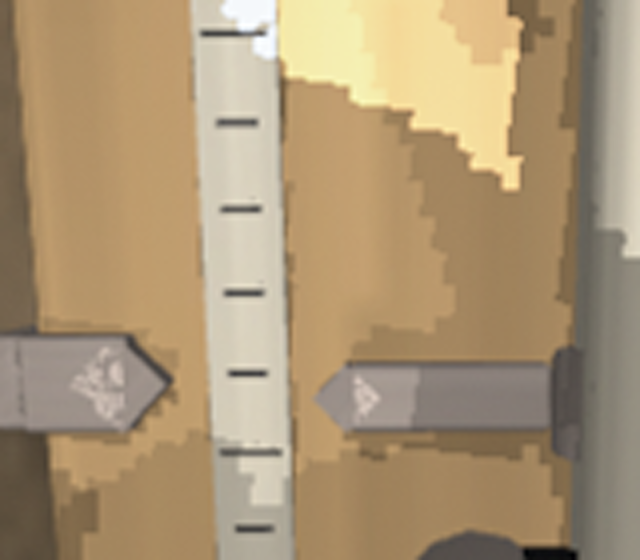

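The pointer tip is now at (316,398) and the wedge point at (172,380), so they are almost level.

```bash
python3 -c "
from m import *
meas('w3.pkl',(316,398),(172,380),(170,60),4)
meas('w1.pkl',(370,198),(327,80),(0,0),1.42)"
```

```text
cam cradle [0.07815388 0.02212288]
ptr 0.095 [0.0592 0.0371]
ptr 0.097 [0.0594 0.0369]
mark 0.08 [0.0598 0.0569]
mark 0.083 [0.0601 0.0563]
mark 0.086 [0.0604 0.0557]
cam cradle [0.01714015 0.02207132]
ptr 0.095 [0.0028 0.0371]
ptr 0.097 [0.0029 0.037 ]
mark 0.08 [0.0597 0.0587]
mark 0.083 [0.0592 0.0582]
mark 0.086 [0.0588 0.0578]
```

About 0.6 mm remains. I'll nudge the leg, hold for a second with the lever open, then start closing. As the fingers close I'll shift toward the thumb side so the lug finger stays in place.

```bash
python3 -m creep '[[0,0,0,0.06,0,0,1],[0,0,0,0,0,0,1],[0,0,0,0,0,0,1],[0,0,0,0,0,0,1],[0,0,0,0,0,0,1],[0,0,0,0,0,0,1],[0,0,0,0,0,0,1],[0,0,0,0,0,0,1],[0,0,0,0,0,0,1],[0,0,0,0,0,0,1],[0,0,0,0,0,0,1],[0,0,0,0,0,0,1]]' >/dev/null; python3 go.py
python3 -m creep '[[0,0,0,0,0.12,0,0.96],[0,0,0,0,0.12,0,0.92],[0,0,0,0,0.12,0,0.88],[0,0,0,0,0.12,0,0.84],[0,0,0,0,0.12,0,0.8],[0,0,0,0,0.12,0,0.76],[0,0,0,0,0,0,0.76]]' 40 >/dev/null; python3 go.py
```

```text
t 8.55 cradle [0.0103 0.0225] z 0.1247 turn [ 0.04  0.07 -0.04] F [-6.  -0.4 -2. ] w 1.0013085697789383 3.1610050052404404
t 9.425 cradle [0.0103 0.0156] z 0.1246 turn [ 0.01  0.06 -0.04] F [-6.5 -1.3 -1.2] w 0.7570471923968719 3.194231539964676
```

```bash
python3 -m creep '[[0,0,0,0,0.12,0,0.72],[0,0,0,0,0.12,0,0.68],[0,0,0,0,0.12,0,0.64],[0,0,0,0,0.12,0,0.6],[0,0,0,0,0,0,0.6]]' 40 >/dev/null; python3 go.py
python3 -m creep '[[0,0,0,0,0.13,0,0.56],[0,0,0,0,0.13,0,0.52],[0,0,0,0,0.13,0,0.49],[0,0,0,0,0,0,0.49]]' 40 >/dev/null; python3 go.py
```

```text
t 10.05 cradle [0.0103 0.0114] z 0.1244 turn [-0.05  0.05 -0.06] F [-6.4 -5.3 -3. ] w 0.6047160648984548 4.12138944491744
t 10.55 cradle [0.0103 0.0074] z 0.1245 turn [-0.04  0.05 -0.05] F [-6.1 -4.6 -4.2] w 0.49009954352246793 4.002101616351865
```

```bash
python3 -m creep '[[0,0,0,0,0.1,0,0.46],[0,0,0,0,0.05,0,0.43],[0,0,0,0,0,0,0.4],[0,0,0,0,0,0,0.38],[0,0,0,0,0,0,0.38],[0,0,0,0,0,0,0.38],[0,0,0,0,0,0,0.38]]' 40; python3 go.py; python3 - <<'E'
from fit import *
c=ctrl.camera("wrist");im=c["color"][:,:,::-1].copy();pickle.dump(c,open("w4.pkl","wb"))
cv2.imwrite("pics/w4.png",np.hstack([cv2.resize(im[60:200,160:300],None,fx=3,fy=3,interpolation=2),cv2.resize(im[150:360,200:390],None,fx=2,fy=2,interpolation=2)]))
E
```

```text
time_s: 11.42
ee_pos: [0.5165, -0.2454, 0.1248]
tool_rot: [2.084, 2.349, -0.001]
contact_force: [-1.7, -6.3, 6.9]
width: 0.427
finger_force: 41.1
t 11.425 cradle [0.0102 0.0054] z 0.1248 turn [ 0.01  0.08 -0.01] F [-6.1 -2.4 -6.9] w 0.42732550771467315 41.06167584657669
```

View pics/w4.png

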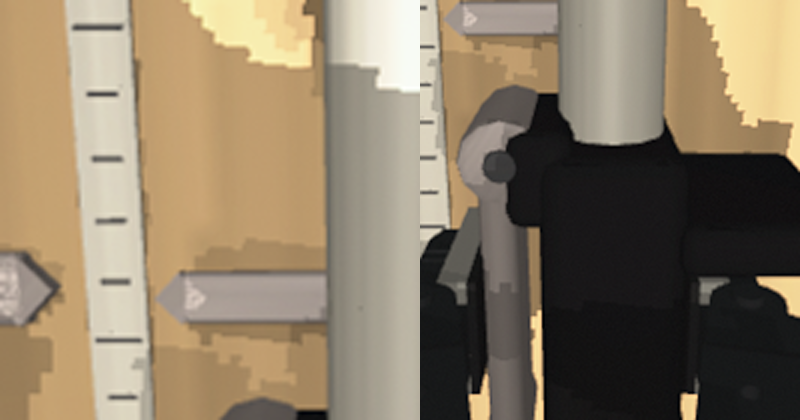

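The lever lies flat along the head, gripped at 41 N. The pointer tip is at (157,297) and the wedge point at (60,287).

```bash
python3 -c "
from m import *
meas('w4.pkl',(157,297),(60,287),(160,60),3)"
```

```text
cam cradle [0.0785028 0.004992 ]
ptr 0.095 [0.0597 0.0373]
ptr 0.097 [0.0599 0.0369]
mark 0.08 [0.0597 0.0568]
mark 0.083 [0.06   0.0559]
mark 0.086 [0.0603 0.055 ]
```

The pointer and mark agree to within about 0.3 mm, the lever is shut and the leg is held, so I'm handing in.

```bash
python3 -c "
from workcell import ctrl
print(ctrl.sign_off())"
```

```text
the job is handed in; nothing more can be done
None
```

I handed the job in at about 11.5 s with the leg held within about 0.3 mm of the mark (wrist camera); I held it there over 1 s with the lever open before squeezing the lever shut at 41 N, and touched nothing else.

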